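Push a parts tray over the sill of its parking bay

TASK

Put the open grey plastic parts tray into its parking bay without carrying it: take it by its upright black lug, raise only that leading edge, rest it on the bay's front sill with the tray's tail still on the bench, and let go. Then push the tray from behind until its tail has dropped over the sill and it lies flat on the bay floor.

Things in the scene. Friction and masses are not known exactly. Their poses are not given: they have to be found in the camera images.
- tray: Loose open parts tray of slick grey plastic, 0.24-0.39 kg, 110 (x) by 92 (y) by 36 high, 3 mm walls, a mid divider. Origin: centre of its underside; z up, +x to the leading edge, which faces the bay (within 6 deg). Inside that edge, at x = +41, y = 0, stands a heavy, grippy black lug 22 (x) by 14 (y), its rounded top 72 above the underside: pinched across y, it lets the tray pitch between the fingers.
- bay: Shallow dark steel frame fixed to the bench, 155 (x) by 138 (y) mm. Origin: centre of its underside; z up, +x from front sill to back rail: the tray goes in along +x. Sill: half-round bright bar, x -77.5 to -65.5, top 10 above the bench. Inside: floor 3 above the bench, x -65.5 to +72.5, between side rails (14 high) at y = -63 and +63; back rail 24 high.
- tray_nose (a point): Middle of the tray's lower leading edge (tray x = +55 mm, y = 0, z = 0); axes as the tray's. At the start it lies on the bench 15 to 35 mm short of the sill.
- tray_tail (a point): Middle of the tray's lower rear edge (tray x = -55 mm, y = 0, z = 0); axes as the tray's. Above it the plain rear wall, 36 mm high, is free to push on. The tray balances about 70 mm ahead of this edge.

How it is judged:
By the outcome, as a careful person would: the job done as asked, in the order asked, and still so for the second after the job is handed in, with the robot touching nothing.
It also fails if it takes over 51 s, if anything falls off the work surface, if the arm or the gripper's body presses on something with over 40 N, if the wrist force passes 120 N, or if a joint passes its speed limit or range.

ROBOT

A 6-joint arm with a two-finger parallel gripper is mounted at the origin on a cart in front of the work surface, level with it; the furniture and walls round the work are solid. World frame = base frame: x ahead of the robot, y to its left, z up, the work surface at z = 0. Lengths are in m, angles in rad, forces in N, time in s.
With the tool pointing down it reaches from about 0.35 to 0.975 m from the base axis. Payload 4.9 kg.
Tool frame: the origin (TCP) lies at the very end of the fingers, on their centre line; the grasp point (between the pads) lies 19 mm behind it; z points along the fingers, y is the direction in which the jaws open and shut (so a half turn about z gives the same grasp; the last joint's range is limited). The gripper opens to 85 mm and grips with 20 to 120 N. Pads are 22 mm wide; open, the fingers measure 114 mm over their backs; the gripper's body (76 mm by 85 mm) begins 54 mm behind the grasp point. The pads swing forward as they close: fully open they stand 13 mm farther back than shut.
Start: joints at [-1.413, 0.053, 1.613, -0, 1.476, -0.119], TCP at [0.171, -0.601, 0.231] pointing down, gripper open.
Joint ranges: [-3.01, 3.01], [-1.01, 2.22], [0.06, 2.58], [-1.02, 4.17], [0.09, 2.62], [-3.14, 3.14]. Speed limits (rad/s): [2.57, 2.57, 3.14, 3.14, 3.14, 3.14].

INTERFACE

Orientations are given as a unit quaternion [w, x, y, z].
In Python, from plant import state, grab_frame, camera_model, job_done, search_frame, masks_of, place_of gives the robot as it stands.
- The arm moves only by the tool drive_tool, never from a script. Its argument "series" is a list of rows, each a list of 2 entries, a list of its own where there are three numbers: the shift along the world's x, y, z in m, then the turn, a rotation vector about the world's x, y, z in degrees. A call has 1 to 8 rows; each row is the pose to reach, as a shift and turn from the pose commanded when the call began; what a row does not reach only later rows make up. A row lasts 1/10 s, in which the tool goes at most 50 mm and 8.59 degrees, less where a joint would pass 70% of its speed; a pose out of reach is approached as far as the arm can. A call with a gripper value outside its range is refused whole. "fingers" is the closure, from -1 (fully open) to 1 (shut), so that 0 is half open, set as the call begins (left out, the last holds). The fingers move at their own pace and stop on an object; the grip force is fixed at half the most. Time passes only in rows, so rows that repeat a pose let the fingers close. It gives the time, the measured TCP pose, the force and the opening at its end, in the units of the state.
- state(): the state, without advancing time (a new reading comes with each control period).
- grab_frame(name): name is "scene" or "side" or "wrist"; returns the picture (384x512x3 uint8, red, green, blue); there is no depth.
- camera_model(name): a dict with "fovy" (degrees; the focal length in pixels is half the picture's height over the tangent of half this angle, whatever the lens; pixels are square), "cx", "cy" (the principal point, pixels), "D" ([k1, k2, p1, p2, k3] as OpenCV has them; the pictures are not rectified), "rvec" (rotation vector, rad) and "tvec" (3), from world to camera coordinates, as OpenCV has them. Camera axes: x right, y down, z forward; pixel columns grow to the right and rows downward; lengths in m; the calibration is good to about 2 mm. A picture is of the moment at which its call begins: read the wrist's pose just before it. camera_model takes no time and is no camera call; for the wrist camera it gives the pose at the moment of the call.
- job_done(): hands the job in, once; it reports no verdict.
Trained networks look in the newest picture that a camera, given by its name, has taken for a name from the list of things; names that differ only in an ending like _2 or _b are one class to them, and where a whole thing is asked for, a point or a joint stands for the part that bears it (a point fixed in the world has none). Each returns a list of dicts, best first, with "confidence" (0 to 1); they miss things now and then, are a little off and sometimes report something else, mostly with a low value. They report only what shows in the picture. A call takes as long as a camera call.
- search_frame(camera, name): "location" ([x, y, z] in m, in world coordinates, good to about 4 mm: the middle of the surface that is visible of it).
- masks_of(camera, name): "pixels" (384x512 bool, what is visible of it).
- place_of(camera, name): "location" ([x, y, z] in m, in world coordinates, good to about 4 mm: a listed point, or the origin of a listed thing).
The state is a dict: "time": time; "joint_pos": joint angles; "joint_vel": joint speeds; "joint_efforts": joint torques, N m; "tool_pos": TCP position; "tool_rot": TCP orientation; "contact_force": force on the tool from outside, world axes, zero at the start; "ft_torque": the same for the moment, N m; "gripper_width": opening from 0.0 (shut) to 1.0 (fully open).
Only numpy, scipy, OpenCV 4.12 (cv2) and the standard library are available. Lean on these libraries where they do the work, as an engineer would, in place of code of your own. Each camera call takes 0.05 s, during which the arm holds its last target.

## Working session

There is one attempt and no reset: what is moved stays moved. The work goes in short steps, Python scripts to look and compute and a tool call to move; the robot and the scene stay as the last step left them, time stands still between calls to the robot, and variables do not carry over. Pictures are saved under pics/ and viewed, and the job is handed in when it is done.

Besides the shell and the picture viewer there is one more tool, called after "Emit:" as name([rows], argument=value, ...), one row to a line, values as JSON. drive_tool: Moves the arm, as the interface text tells. Its arguments: {"type":"object","properties":{"series":{"type":"array","items":{"type":"array"}},"fingers":{"type":"number"}},"required":["series"]}

```bash
mkdir -p pics; ls
cat > h.py <<'E'
import numpy as np, cv2
from plant import *
def save(c,n):
    f=grab_frame(c); cv2.imwrite('pics/'+n+'.png',f[:,:,::-1]); return f
def proj(c,P):
    m=camera_model(c); f=192/np.tan(np.radians(m['fovy'])/2)
    K=np.array([[f,0,m['cx']],[0,f,m['cy']],[0,0,1.]])
    return cv2.projectPoints(np.array(P,float).reshape(-1,1,3),np.array(m['rvec']),np.array(m['tvec']),K,np.array(m['D']))[0][:,0]
def plane(c,px,z):
    m=camera_model(c); f=192/np.tan(np.radians(m['fovy'])/2)
    K=np.array([[f,0,m['cx']],[0,f,m['cy']],[0,0,1.]])
    u=cv2.undistortPoints(np.array(px,float).reshape(-1,1,2),K,np.array(m['D']))[:,0]
    R=cv2.Rodrigues(np.array(m['rvec']))[0]; t=np.array(m['tvec']).ravel()
    C=-R.T@t; d=np.c_[u,np.ones(len(u))]@R
    return C+d*((z-C[2])/d[:,2])[:,None]
E
python3 - <<'E'
from h import *
for c in ['scene','side']:
    save(c,c+'0')
    for n in ['tray','bay','tray_nose','tray_tail']:
        print(c,n,[(np.round(r['location'],4),round(r['confidence'],2)) for r in place_of(c,n)])
print(state())
E
```

```text
pics
scene tray [(array([0.5024, 0.1583, 0.0016]), 0.7)]
scene bay [(array([0.6232, 0.2284, 0.0022]), 0.97)]
scene tray_nose [(array([ 0.5446,  0.1807, -0.0016]), 0.9)]
scene tray_tail [(array([0.4505, 0.1285, 0.0033]), 0.68)]
side tray [(array([0.4949, 0.1506, 0.    ]), 0.83)]
side bay [(array([ 6.337e-01,  2.269e-01, -6.000e-04]), 0.67)]
side tray_nose [(array([ 0.5452,  0.1844, -0.0033]), 0.55)]
side tray_tail [(array([0.4523, 0.1254, 0.0028]), 0.96)]
{'time': 0.5, 'joint_pos': array([-1.41299868e+00,  5.26741389e-02,  1.61296792e+00, -1.68904176e-05,
        1.47601156e+00, -1.19021136e-01]), 'joint_vel': array([ 0.00078086, -0.00010894,  0.00099201,  0.00091854, -0.00060694,
       -0.00075137]), 'joint_efforts': array([-2.72221132e-04, -3.93214309e+01, -3.70025504e+01, -1.29938762e-04,
        1.31506986e-03, -5.91141642e-06]), 'tool_pos': array([ 0.17078556, -0.6011596 ,  0.231279  ]), 'tool_rot': array([-3.03128950e-05,  9.90436591e-01,  1.37968684e-01, -8.99664452e-06]), 'contact_force': array([0.20343175, 0.72563164, 0.03879805]), 'ft_torque': array([ 0.00411047, -0.01596343, -0.00245035]), 'gripper_width': 1.0008835075163427}
```

View pics/scene0.png

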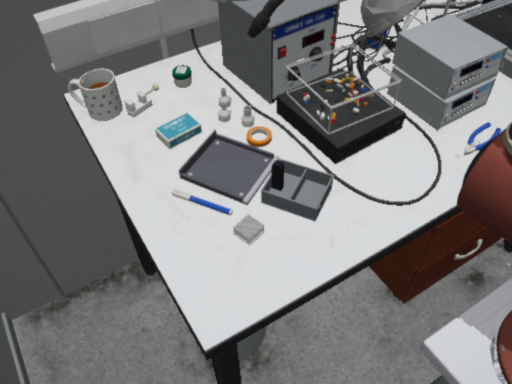

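View pics/side0.png

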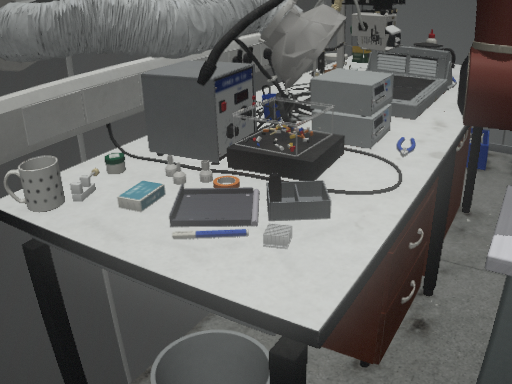

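```bash
cat > fit.py <<'E'
from h import *
from scipy.optimize import minimize
def box(x0,x1,y0,y1,z0,z1): return np.array([[x,y,z] for x in(x0,x1) for y in(y0,y1) for z in(z0,z1)])/1000
TRAY=[box(-55,55,-46,46,0,36),box(30,52,-7,7,0,71)]
BAY=[box(-77.5,-65.5,-69,69,0,9.5),box(-72,77.5,-69,-63,0,14),box(-72,77.5,63,69,0,14),box(72.5,77.5,-69,69,0,24),box(-77,77,-69,69,0,3)]
def sil(c,parts,p,S=4):
    R=cv2.Rodrigues(np.array([0,0,p[2]]))[0]
    im=np.zeros((384*S,512*S),np.uint8)
    for b in parts:
        q=proj(c,b@R.T+[p[0],p[1],0])
        h=cv2.convexHull(((q+.5)*S).astype(np.float32)).astype(np.int32)
        cv2.fillConvexPoly(im,h,255)
    return cv2.resize(im,(512,384),interpolation=cv2.INTER_AREA)/255.
def fit(parts,masks,p0,ign={}):
    def cost(p):
        s=0
        for c,m in masks.items():
            d=np.abs(sil(c,parts,p)-m); 
            if c in ign: d[ign[c]]=0
            s+=d.sum()
        return s
    best=None
    for dy in (-.15,0,.15):
        r=minimize(cost,[p0[0],p0[1],p0[2]+dy],method='Nelder-Mead',options=dict(initial_simplex=np.array([p0+np.array([0,0,dy])+d for d in np.array([[0,0,0],[.006,0,0],[0,.006,0],[0,0,.08]])]),xatol=1e-4,fatol=.2))
        if best is None or r.fun<best.fun: best=r
    return best
E
python3 - <<'E'
from fit import *
M={}
for c in ['scene','side']:
    grab_frame(c)
    for n in ['tray','bay']:
        r=masks_of(c,n); print(c,n,[(round(q['confidence'],2),q['pixels'].sum()) for q in r]); M[n+c]=r[0]['pixels']
np.savez('m.npz',**M)
res={}
for n,P,p0 in [('tray',TRAY,np.array([.4985,.154,.53])),('bay',BAY,np.array([.628,.2276,.53]))]:
    ign={} 
    if n=='bay': ign={c:cv2.dilate(M['tray'+c].astype(np.uint8),np.ones((3,3)))>0 for c in('scene','side')}
    for cs in (['scene'],['side'],['scene','side']):
        r=fit(P,{c:M[n+c].astype(float) for c in cs},p0,ign); print(n,cs,r.x,np.degrees(r.x[2]),r.fun)
    res[n]=r.x
for c in ['scene','side']:
    f=cv2.imread(f'pics/{c}0.png'); f=cv2.resize(f,None,fx=4,fy=4,interpolation=cv2.INTER_CUBIC)
    for n,P in [('tray',TRAY),('bay',BAY)]:
        s=(sil(c,P,res[n])>.5).astype(np.uint8); s=cv2.resize(s,None,fx=4,fy=4,interpolation=cv2.INTER_NEAREST)
        k,_=cv2.findContours(s,cv2.RETR_EXTERNAL,cv2.CHAIN_APPROX_NONE); cv2.drawContours(f,k,-1,(0,255,0),1)
    u=int((120 if c=='scene' else 140)*4); v=int((100 if c=='scene' else 130)*4)
    cv2.imwrite(f'pics/fit_{c}.png',f[v:v+600,u:u+800])
E
```

```text
scene tray [(0.91, np.int64(3090))]
scene bay [(0.63, np.int64(4363))]
side tray [(0.58, np.int64(2378))]
side bay []Traceback (most recent call last):
  File "<stdin>", line 6, in <module>
IndexError: list index out of range
```

Run:
```python
from fit import *
M={}
for c in ['scene','side']:
    grab_frame(c)
    for n in ['tray','bay']:
        for k in range(3):
            r=masks_of(c,n)
            if r: break
            grab_frame(c)
        print(c,n,[(round(q['confidence'],2),q['pixels'].sum()) for q in r])
        if r: M[n+c]=r[0]['pixels']
np.savez('m.npz',**M)
res={}
for n,P,p0 in [('tray',TRAY,np.array([.4985,.154,.53])),('bay',BAY,np.array([.628,.2276,.53]))]:
    ign={} 
    if n=='bay': ign={c:cv2.dilate(M['tray'+c].astype(np.uint8),np.ones((3,3)))>0 for c in('scene','side')}
    for cs in (['scene'],['side'],['scene','side']):
        if any(n+c not in M for c in cs): continue
        r=fit(P,{c:M[n+c].astype(float) for c in cs},p0,ign); print(n,cs,r.x,np.degrees(r.x[2]),r.fun); res[n]=r.x
for c in ['scene','side']:
    f=cv2.imread(f'pics/{c}0.png'); f=cv2.resize(f,None,fx=4,fy=4,interpolation=cv2.INTER_CUBIC)
    for n,P in [('tray',TRAY),('bay',BAY)]:
        s=(sil(c,P,res[n])>.5).astype(np.uint8); s=cv2.resize(s,None,fx=4,fy=4,interpolation=cv2.INTER_NEAREST)
        k,_=cv2.findContours(s,cv2.RETR_EXTERNAL,cv2.CHAIN_APPROX_NONE); cv2.drawContours(f,k,-1,(0,255,0),1)
    u=int((160 if c=='scene' else 150)*4); v=int((100 if c=='scene' else 130)*4)
    cv2.imwrite(f'pics/fit_{c}.png',f[v:v+600,u:u+800])
print(state()['time'])
```

```text
scene tray [(0.68, np.int64(2963))]
scene bay [(0.62, np.int64(4336))]
side tray [(0.95, np.int64(2531))]
side bay [(0.74, np.int64(3276))]
tray ['scene'] [0.49684855 0.1559267  0.59875217] 34.30597233118099 132.1607843137255
tray ['side'] [0.49686217 0.15555251 0.59559054] 34.12482427553919 91.95686274509804
tray ['scene', 'side'] [0.49678671 0.15566104 0.59926838] 34.33554912352091 228.16078431372551Traceback (most recent call last):
  File "<stdin>", line 19, in <module>
  File "fit.py", line 24, in fit
    r=minimize(cost,[p0[0],p0[1],p0[2]+dy],method='Nelder-Mead',options=dict(initial_simplex=np.array([p0+np.array([0,0,dy])+d for d in np.array([[0,0,0],[.006,0,0],[0,.006,0],[0,0,.08]])]),xatol=1e-4,fatol=.2))
    res = _minimize_neldermead(fun, x0, args, callback, bounds=bounds,
                               **options)
    fxr = func(xr)
    fx = function(np.copy(x), *(wrapper_args + args))
  File "fit.py", line 18, in cost
    d=np.abs(sil(c,parts,p)-m);
             ~~~^^^^^^^^^^^
  File "fit.py", line 10, in sil
    q=proj(c,b@R.T+[p[0],p[1],0])
  File "h.py", line 6, in proj
    m=camera_model(c); f=192/np.tan(np.radians(m['fovy'])/2)
ValueError: time passes only in moves, steps and waits
```

```bash
python3 - <<'E'
s=open('h.py').read()
s=s.replace("m=camera_model(c); f","m=cm(c); f")
s=s.replace("def save","_c={}\ndef cm(c):\n    if c=='wrist': return camera_model(c)\n    if c not in _c: _c[c]=camera_model(c)\n    return _c[c]\ndef save",1)
open('h.py','w').write(s)
E
python3 - <<'E'
from fit import *
M=dict(np.load('m.npz'))
res={'tray':np.array([0.49678671,0.15566104,0.59926838])}
ign={c:cv2.dilate(M['tray'+c].astype(np.uint8),np.ones((3,3)))>0 for c in('scene','side')}
for cs in (['scene'],['side'],['scene','side']):
        r=fit(BAY,{c:M['bay'+c].astype(float) for c in cs},np.array([.628,.2276,.53]),ign); print(cs,r.x,np.degrees(r.x[2]),r.fun); res['bay']=r.x
for c in ['scene','side']:
    f=cv2.imread(f'pics/{c}0.png'); f=cv2.resize(f,None,fx=4,fy=4,interpolation=cv2.INTER_CUBIC)
    for n,P in [('tray',TRAY),('bay',BAY)]:
        s=(sil(c,P,res[n])>.5).astype(np.uint8); s=cv2.resize(s,None,fx=4,fy=4,interpolation=cv2.INTER_NEAREST)
        k,_=cv2.findContours(s,cv2.RETR_EXTERNAL,cv2.CHAIN_APPROX_NONE); cv2.drawContours(f,k,-1,(0,255,0),1)
    u=int((160 if c=='scene' else 150)*4); v=int((100 if c=='scene' else 130)*4)
    cv2.imwrite(f'pics/fit_{c}.png',f[v:v+600,u:u+800])
print(state()['time'])
print('clearbox near corner',plane('scene',[[340,155],[278,110],[404,120],[268,145]],0))
E
```

```text
['scene'] [0.62731981 0.22921629 0.53272969] 30.523162738597385 114.13333333333333
['side'] [0.6272396  0.22855113 0.54885135] 31.446866033270005 120.23529411764704
['scene', 'side'] [0.62755885 0.22895878 0.53508186] 30.657932326738134 246.4
1.1
clearbox near corner [[ 5.39010135e-01  1.69797604e-02  0.00000000e+00]
 [ 7.31785085e-01  4.45637435e-02  1.11022302e-16]
 [ 5.51496996e-01 -1.75212869e-01  0.00000000e+00]
 [ 6.44621482e-01  1.26747572e-01  0.00000000e+00]]
```

```bash
sleep 1
```

```text
(no output)
```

View pics/fit_scene.png

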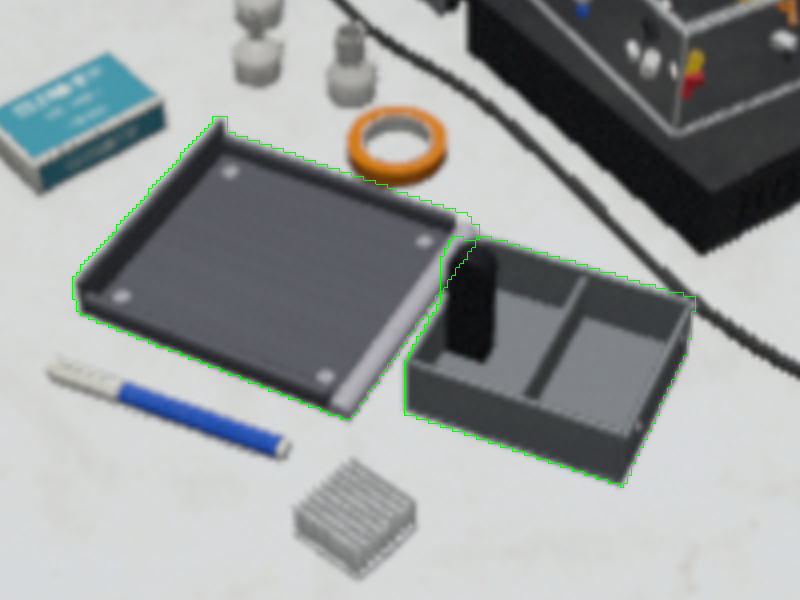

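View pics/fit_side.png

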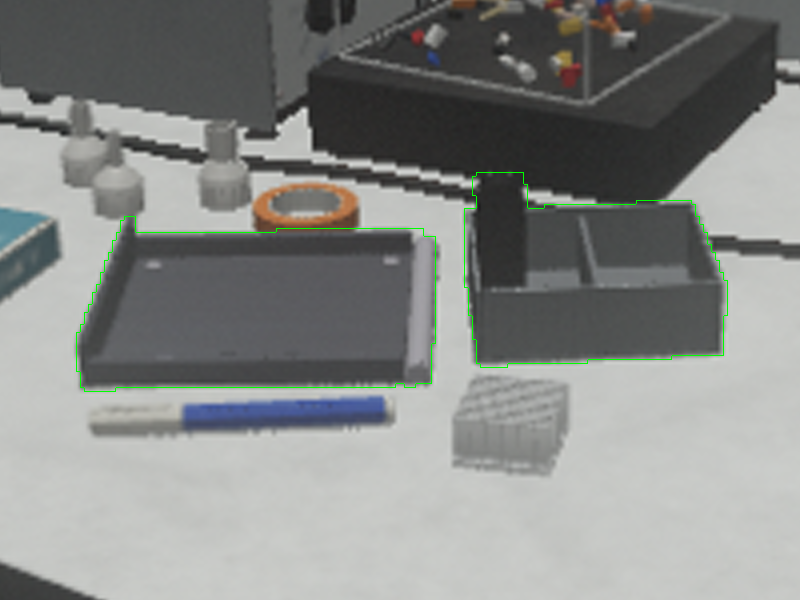

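Emit:
drive_tool([
  [[0.02,0.043,0],[0,0,1]],
  [[0.04,0.087,0],[0,0,2]],
  [[0.06,0.13,0],[0,0,3]],
  [[0.08,0.173,0],[0,0,4]],
  [[0.1,0.217,0],[0,0,5]],
  [[0.12,0.26,0],[0,0,6]],
  [[0.14,0.303,0],[0,0,7]],
  [[0.16,0.347,0],[0,0,8]],
], fingers=0.0)

```text
time: 1.9
tool_pos: [0.3312, -0.2526, 0.2316]
tool_rot: [0.0, 0.978, 0.207, 0.0]
contact_force: [0.2, -1.0, -0.4]
gripper_width: 0.501
```

Emit:
drive_tool([
  [[0.02,0.043,0],[0,0,1]],
  [[0.04,0.087,0],[0,0,2]],
  [[0.06,0.13,0],[0,0,3]],
  [[0.08,0.173,0],[0,0,4]],
  [[0.1,0.217,0],[0,0,5]],
  [[0.12,0.26,0],[0,0,6]],
  [[0.14,0.303,0],[0,0,7]],
  [[0.16,0.347,0],[0,0,8]],
])

```text
time: 2.7
tool_pos: [0.4913, 0.0949, 0.2317]
tool_rot: [0.0, 0.961, 0.275, 0.001]
contact_force: [0.7, -1.1, 0.8]
gripper_width: 0.502
```

Emit:
drive_tool([
  [[0.013,0.028,-0.025],[0,0,1]],
  [[0.026,0.056,-0.05],[0,0,2]],
  [[0.0395,0.084,-0.08],[0,0,2.4]],
  [[0.0395,0.084,-0.11],[0,0,2.4]],
  [[0.0395,0.084,-0.11],[0,0,2.4]],
  [[0.0395,0.084,-0.11],[0,0,2.4]],
])

```text
time: 3.3
tool_pos: [0.53, 0.1766, 0.1213]
tool_rot: [-0.0, 0.956, 0.295, -0.001]
contact_force: [0.4, 0.2, 1.5]
gripper_width: 0.505
```

Run:
```python
from h import *
print(state()['tool_pos'],state()['tool_rot'])
a=save('scene','s1');b=save('wrist','w1');c=save('side','d1')
p=proj('wrist',[[.5307,.1788,.072]]);print(p)
def crop(f,u,v): return cv2.resize(f[v:v+150,u:u+200,::-1],None,fx=2,fy=2)
cv2.imwrite('pics/c1.png',np.vstack([np.hstack([crop(a,180,90),crop(c,170,90)]),np.hstack([cv2.resize(b[:,:,::-1],(400,300)),np.zeros((300,400,3),np.uint8)])]))
```

```text
[0.52996251 0.17663738 0.12125413] [-1.83732751e-05  9.55649890e-01  2.94504527e-01 -6.08217643e-04]
[[253.92066583 207.57979194]]
```

View pics/c1.png

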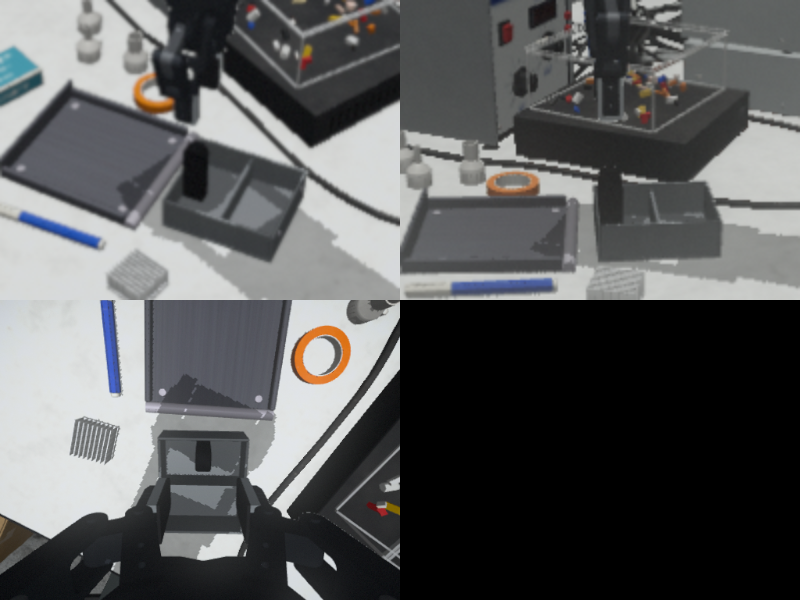

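Run:
```python
from h import *
f=cv2.imread('pics/w1.png')
a=np.radians(34.3);R=np.array([[np.cos(a),-np.sin(a),0],[np.sin(a),np.cos(a),0],[0,0,1]])
P=(box:=np.array([[x,y,z] for x in(.03,.052) for y in(-.007,.007) for z in(.003,.066)]))@R.T+[.4968,.1557,0]
Q=np.array([[x,y,.036] for x,y in[(.055,.046),(.055,-.046),(-.055,-.046),(-.055,.046)]])@R.T+[.4968,.1557,0]
f=cv2.resize(f[120:320,150:400],None,fx=3,fy=3,interpolation=cv2.INTER_CUBIC)
for p in proj('wrist',P): cv2.circle(f,tuple(int(v) for v in (p-[150,120])*3),3,(0,0,255),-1)
for p in proj('wrist',Q): cv2.circle(f,tuple(int(v) for v in (p-[150,120])*3),4,(0,255,0),-1)
for p in proj('wrist',[[.53,.1766,.1213]]): print(p);cv2.circle(f,tuple(int(v) for v in (p-[150,120])*3),5,(255,0,0),-1)
cv2.imwrite('pics/w1b.png',f)
```

```text
[254.99678421 241.76483208]
```

View pics/w1b.png

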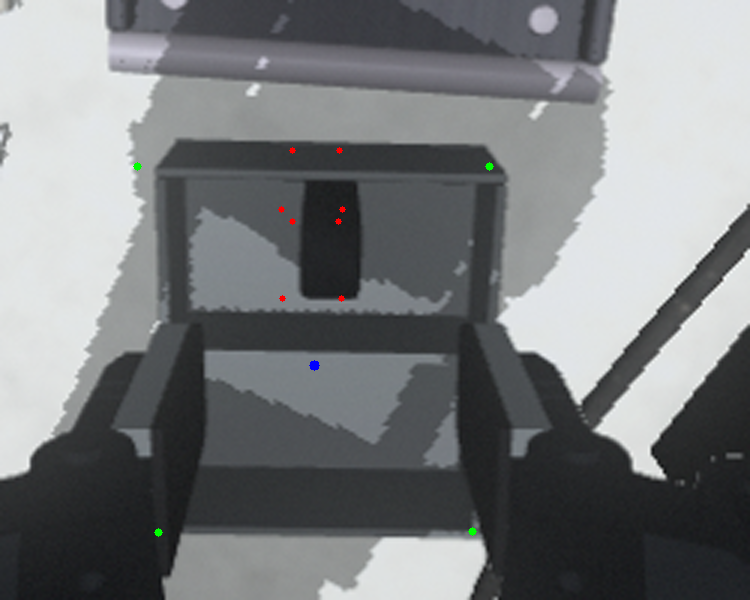

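Emit:
drive_tool([
  [[0.0005,0.0015,-0.025],[0,0,0]],
  [[0.0005,0.0015,-0.05],[0,0,0]],
  [[0.0005,0.0015,-0.07],[0,0,0]],
  [[0.0005,0.0015,-0.081],[0,0,0]],
  [[0.0005,0.0015,-0.081],[0,0,0]],
  [[0.0005,0.0015,-0.081],[0,0,0]],
])

```text
time: 4.05
tool_pos: [0.5319, 0.1783, 0.0418]
tool_rot: [0.0, 0.956, 0.294, 0.001]
contact_force: [0.0, -0.1, 0.5]
gripper_width: 0.495
```

Emit:
drive_tool([
  [[0,0,0],[0,0,0]],
  [[0,0,0],[0,0,0]],
  [[0,0,0],[0,0,0]],
  [[0,0,0],[0,0,0]],
  [[0,0,0],[0,0,0]],
  [[0,0,0],[0,0,0]],
  [[0,0,0],[0,0,0]],
  [[0,0,0],[0,0,0]],
], fingers=1.0)

```text
time: 4.85
tool_pos: [0.5321, 0.1786, 0.042]
tool_rot: [0.0, 0.956, 0.295, 0.001]
contact_force: [-0.4, -0.9, 5.9]
gripper_width: 0.152
```

Run:
```python
from h import *
s=state();print(s['time'],s['tool_pos'],s['contact_force'],s['gripper_width'])
a=save('scene','s2');b=save('wrist','w2');c=save('side','d2')
def crop(f,u,v): return cv2.resize(f[v:v+150,u:u+200,::-1],None,fx=2,fy=2)
cv2.imwrite('pics/c2.png',np.vstack([np.hstack([crop(a,180,90),crop(c,170,90)]),np.hstack([cv2.resize(b[:,:,::-1],(400,300)),np.zeros((300,400,3),np.uint8)])]))
```

```text
4.85 [0.53205994 0.17859942 0.04200106] [-0.39358178 -0.90872748  5.87486099] 0.1515813586620294
```

View pics/c2.png

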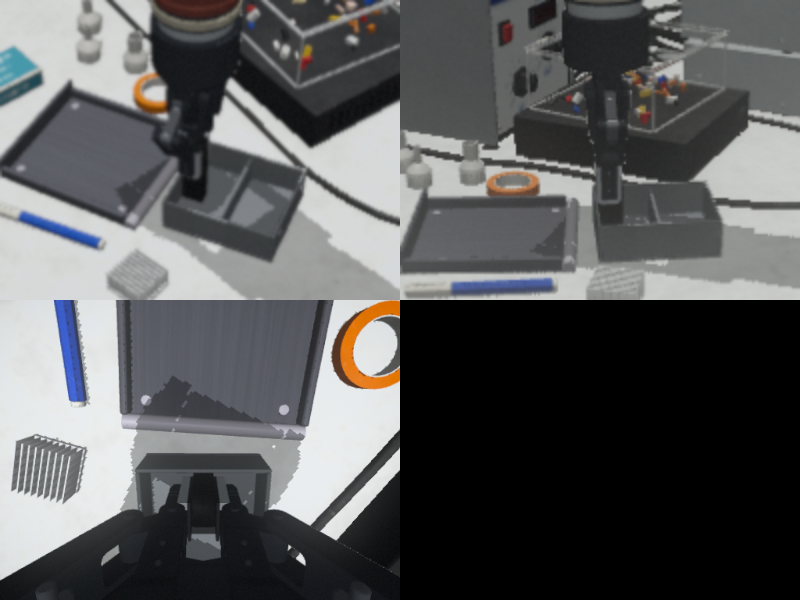

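```bash
cat > plan.py <<'E'
import numpy as np
from scipy.spatial.transform import Rotation as R
bay=np.array([.6275,.229]);by=np.radians(30.75)
def tailpose(xt,yt,yaw,th):
    c,s=np.cos(by),np.sin(by)
    p=np.array([bay[0]+c*xt-s*yt,bay[1]+s*xt+c*yt,0])
    r=R.from_euler('z',by+np.radians(yaw))*R.from_euler('y',-np.radians(th))
    return p,r
tr=np.array([.4968,.1557,0]);r0=R.from_euler('z',34.3,degrees=True)
pA=tr+r0.apply([-.055,0,0])
loc=r0.inv().apply(np.array([.532,.1785,.042])-pA)
def tcp(pr): return pr[0]+pr[1].apply(loc),pr[1]
d=R.from_euler('z',-by).apply(pA-np.r_[bay,0])
x0,y0=d[:2]; yw=34.3-30.75
if __name__=='__main__':
    print('tail in bay',x0,y0,'loc',loc)
    seq=[(x0,y0,yw,t) for t in(0,2.6,5.2,7.9,10.5)]
    f=lambda k:(x0+(-.168-x0)*k,y0*(1-k),yw*(1-k),10.5)
    seq2=[f(k) for k in(0,.2,.4,.6,.8,1)]
    seq3=[(-.168,0,0,t) for t in(10.5,8.5,6.7,5.9)]
    for s in(seq,seq2,seq3):
        a=tcp(tailpose(*s[0]))
        for q in s:
            b=tcp(tailpose(*q)); print(np.round(b[0]-a[0],4),np.round(np.degrees((b[1]*a[1].inv()).as_rotvec()),1))
        print()
E
python3 plan.py
```

```text
tail in bay -0.20469666408332726 0.00042594096620260195 loc [ 0.09692705 -0.00100108  0.042     ]
[0. 0. 0.] [0. 0. 0.]
[-0.0017 -0.0011  0.0044] [ 1.5 -2.1  0. ]
[-0.0035 -0.0024  0.0086] [ 2.9 -4.3  0. ]
[-0.0055 -0.0038  0.0129] [ 4.5 -6.5  0. ]
[-0.0077 -0.0052  0.017 ] [ 5.9 -8.7  0. ]

[0. 0. 0.] [0. 0. 0.]
[ 0.0069  0.0028 -0.    ] [-0.   0.  -0.7]
[ 0.0139  0.0055 -0.    ] [ 0.   0.  -1.4]
[0.0208 0.0083 0.    ] [-0.   0.  -2.1]
[ 0.0277  0.011  -0.    ] [-0.   0.  -2.8]
[ 0.0346  0.0138 -0.    ] [-0.  -0.  -3.5]

[0. 0. 0.] [0. 0. 0.]
[ 0.0017  0.001  -0.0031] [-1.   1.7  0. ]
[ 0.0032  0.0019 -0.0059] [-1.9  3.3  0. ]
[ 0.0038  0.0023 -0.0072] [-2.4  4.   0. ]
```

Emit:
drive_tool([
  [[-0.001,-0.0005,0.0022],[0.7,-1,0]],
  [[-0.0017,-0.0011,0.0044],[1.5,-2.1,0]],
  [[-0.0035,-0.0024,0.0086],[2.9,-4.3,0]],
  [[-0.0055,-0.0038,0.0129],[4.5,-6.5,0]],
  [[-0.0077,-0.0052,0.017],[5.9,-8.7,0]],
  [[-0.0077,-0.0052,0.017],[5.9,-8.7,0]],
  [[-0.0077,-0.0052,0.017],[5.9,-8.7,0]],
])

```text
time: 5.7
tool_pos: [0.5232, 0.1729, 0.058]
tool_rot: [-0.027, 0.952, 0.293, 0.088]
contact_force: [1.3, 0.7, 5.1]
gripper_width: 0.15
```

```bash
cat > look.py <<'E'
import sys
from h import *
n=sys.argv[1]
s=state();print(s['time'],s['tool_pos'],s['contact_force'],s['gripper_width'])
a=save('scene','s'+n);c=save('side','d'+n)
def crop(f,u,v): return cv2.resize(f[v:v+150,u:u+200,::-1],None,fx=4,fy=4)[:, :]
cv2.imwrite('pics/cs'+n+'.png',crop(a,170,100));cv2.imwrite('pics/cd'+n+'.png',crop(c,160,120))
for cam in('scene','side'):
    for k in ['tray_nose','tray_tail','tray']:
        print(cam,k,[(np.round(r['location'],4),round(r['confidence'],2)) for r in place_of(cam,k)[:1]])
E
python3 look.py 3
```

```text
5.7 [0.52316476 0.17293615 0.0580289 ] [1.27214649 0.72221294 5.05898163] 0.15018743816730346
scene tray_nose [(array([0.5391, 0.1821, 0.02  ]), 0.56)]
scene tray_tail [(array([ 4.503e-01,  1.261e-01, -1.000e-04]), 0.8)]
scene tray [(array([0.4994, 0.1583, 0.0112]), 0.57)]
side tray_nose [(array([0.5423, 0.187 , 0.0163]), 0.66)]
side tray_tail [(array([0.4557, 0.1262, 0.002 ]), 0.67)]
side tray []
```

View pics/cd3.png

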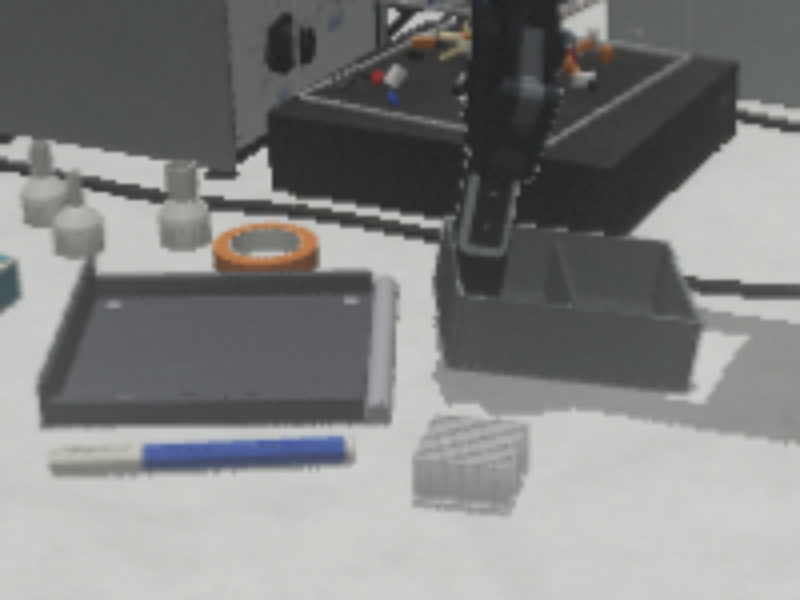

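View pics/cs3.png

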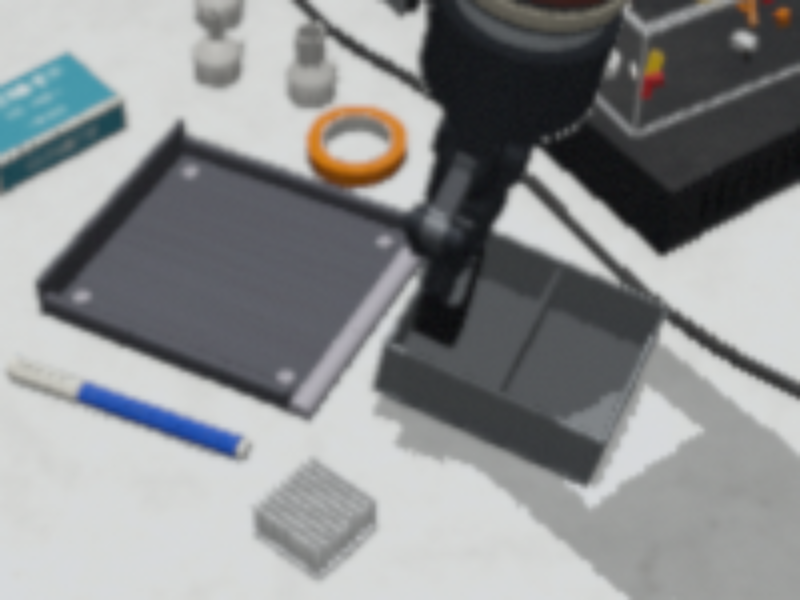

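Emit:
drive_tool([
  [[0.0035,0.0014,0],[0,0,-0.4]],
  [[0.007,0.0028,0],[0,0,-0.7]],
  [[0.0105,0.004,0],[0,0,-1.1]],
  [[0.014,0.0055,0],[0,0,-1.4]],
  [[0.021,0.0083,0],[0,0,-2.1]],
  [[0.028,0.011,0],[0,0,-2.8]],
  [[0.0346,0.0138,0],[0,0,-3.5]],
  [[0.0346,0.0138,0],[0,0,-3.5]],
])

```text
time: 6.9
tool_pos: [0.5586, 0.1874, 0.0572]
tool_rot: [-0.024, 0.96, 0.264, 0.089]
contact_force: [-0.6, -0.7, -4.0]
gripper_width: 0.153
```

```bash
python3 look.py 4
```

```text
6.9 [0.55862134 0.18737558 0.05716354] [-0.5548873  -0.66612864 -3.99372406] 0.15270661598721214
scene tray_nose [(array([0.5744, 0.1926, 0.0174]), 0.72)]
scene tray_tail [(array([ 0.4811,  0.1431, -0.0013]), 0.71)]
scene tray [(array([0.5349, 0.1696, 0.0113]), 0.97)]
side tray_nose [(array([0.5732, 0.1927, 0.0163]), 0.95)]
side tray_tail []
side tray [(array([0.5261, 0.167 , 0.007 ]), 0.89)]
```

View pics/cd4.png

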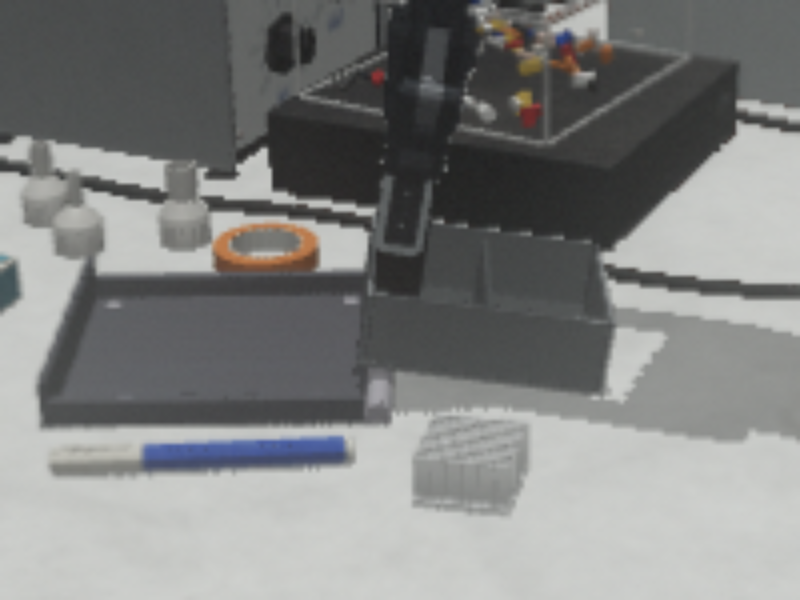

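View pics/cs4.png

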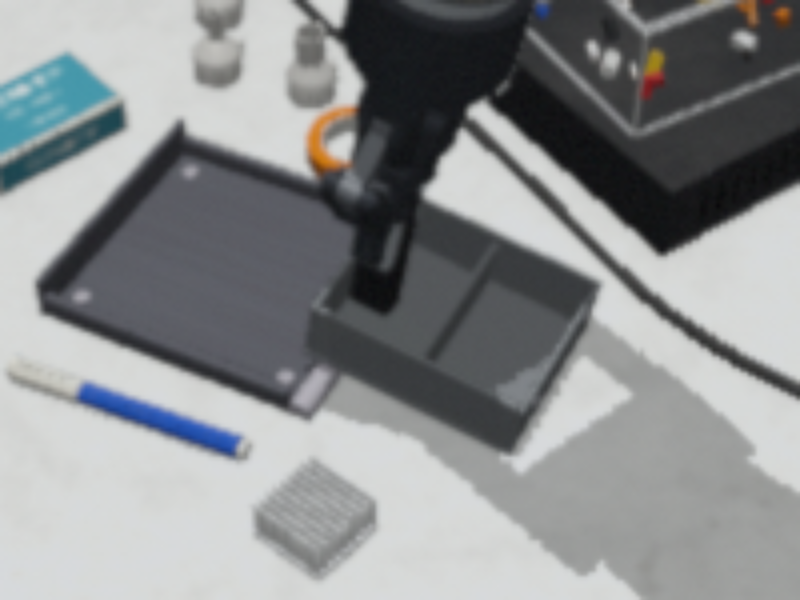

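Emit:
drive_tool([
  [[0.003,0.0015,0],[0,0,0]],
  [[0.0055,0.003,0],[0,0,0]],
  [[0.007,0.004,-0.003],[-1,1.7,0]],
  [[0.0082,0.0049,-0.0057],[-1.9,3.3,0]],
  [[0.0088,0.0053,-0.0075],[-2.5,4.2,0]],
  [[0.0088,0.0053,-0.0075],[-2.5,4.2,0]],
  [[0.0088,0.0053,-0.0075],[-2.5,4.2,0]],
])

```text
time: 8.0
tool_pos: [0.5686, 0.1928, 0.0523]
tool_rot: [-0.013, 0.963, 0.265, 0.048]
contact_force: [-2.8, -0.6, 6.5]
gripper_width: 0.156
```

```bash
python3 look.py 5
```

```text
8.0 [0.56860541 0.19283296 0.05229342] [-2.80984816 -0.63148811  6.52784658] 0.15589583282872915
scene tray_nose [(array([0.5819, 0.1974, 0.0106]), 0.81)]
scene tray_tail [(array([0.4865, 0.1445, 0.0012]), 0.91)]
scene tray [(array([0.5395, 0.1749, 0.0105]), 0.72)]
side tray_nose [(array([0.5809, 0.1991, 0.0093]), 0.93)]
side tray_tail [(array([0.4905, 0.146 , 0.0053]), 0.94)]
side tray [(array([0.5352, 0.1685, 0.0065]), 0.71)]
```

View pics/cd5.png

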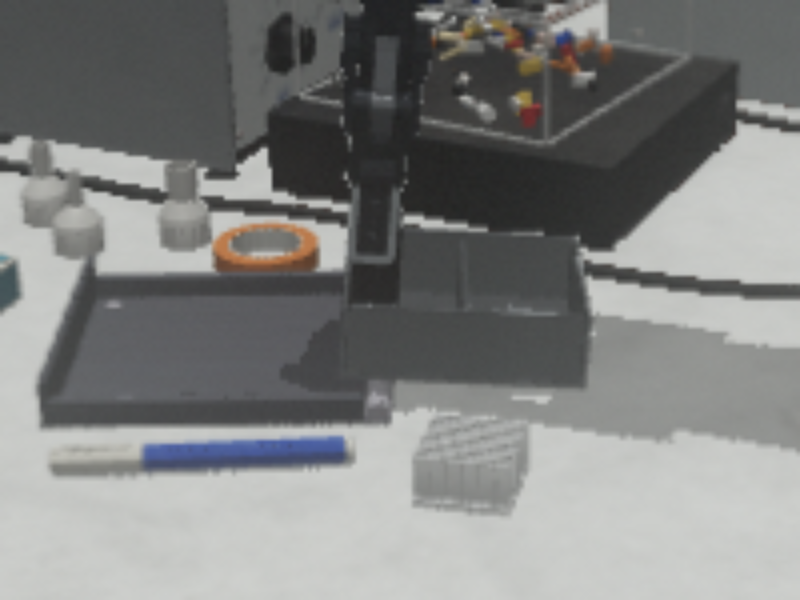

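View pics/cs5.png

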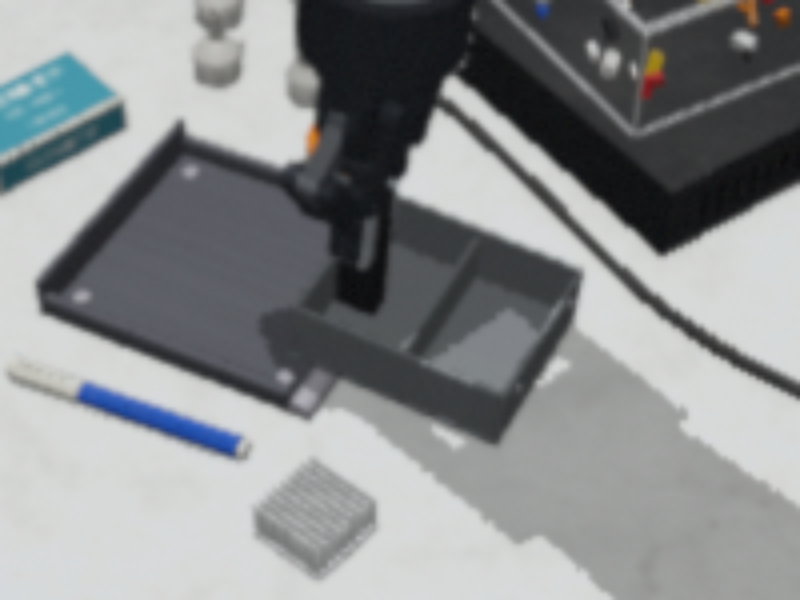

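Emit:
drive_tool([
  [[0,0,0],[0.8,-1.3,0]],
  [[0,0,0],[0.8,-1.3,0]],
])

```text
time: 8.6
tool_pos: [0.5685, 0.1926, 0.0525]
tool_rot: [-0.016, 0.962, 0.265, 0.062]
contact_force: [-1.7, -1.3, 6.9]
gripper_width: 0.152
```

Emit:
drive_tool([
  [[0,0,0],[0,0,0]],
  [[0,0,0],[0,0,0]],
  [[0,0,0],[0,0,0]],
  [[0,0,0],[0,0,0]],
  [[0,0,0],[0,0,0]],
  [[0,0,0],[0,0,0]],
], fingers=0.0)

```text
time: 9.2
tool_pos: [0.5664, 0.1922, 0.0497]
tool_rot: [-0.017, 0.962, 0.265, 0.06]
contact_force: [0.3, 0.2, 0.8]
gripper_width: 0.497
```

```bash
python3 look.py 6
```

```text
9.2 [0.56644482 0.19222626 0.04965984] [0.25865996 0.22062212 0.80901161] 0.4970930759660887
scene tray_nose [(array([0.5796, 0.1993, 0.0126]), 0.77)]
scene tray_tail [(array([ 0.4864,  0.1474, -0.0021]), 0.83)]
scene tray [(array([0.544 , 0.1747, 0.006 ]), 0.74)]
side tray_nose [(array([0.5826, 0.2   , 0.0105]), 0.96)]
side tray_tail [(array([0.4896, 0.1467, 0.0009]), 0.85)]
side tray [(array([0.5358, 0.1728, 0.0064]), 0.76)]
```

View pics/cd6.png

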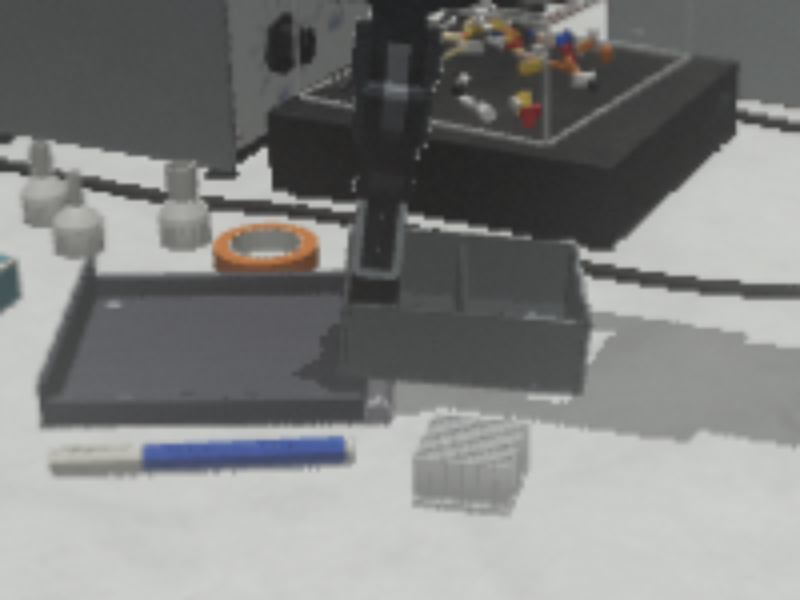

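View pics/cs6.png

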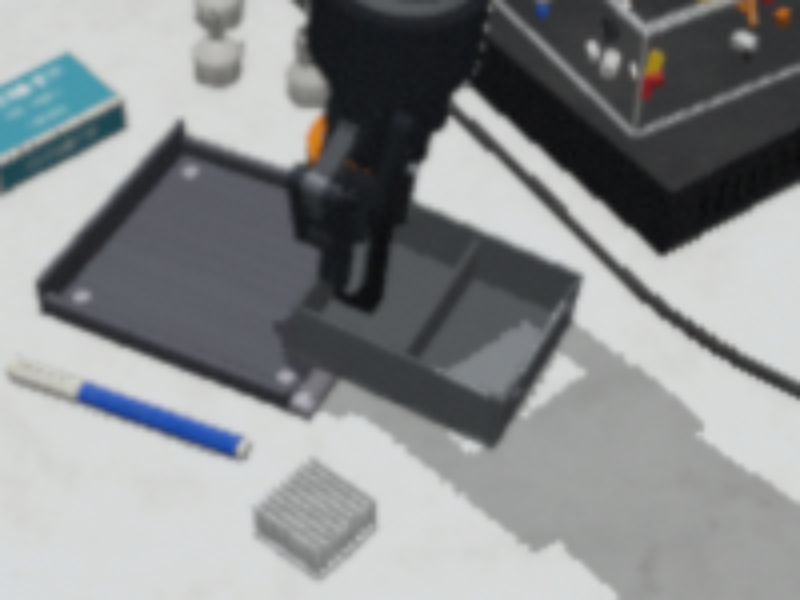

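Run:
```python
from h import *
from scipy.spatial.transform import Rotation as R
s=state();p=s['tool_pos'];q=np.roll(s['tool_rot'],-1)
a=R.from_quat(q); print(a.as_matrix().round(3))
by=np.radians(30.75)
x=np.array([np.cos(by),np.sin(by),0]);z=np.array([0,0,-1.]);y=np.cross(z,x)
t=R.from_matrix(np.c_[x,y,z]); print('turn',np.degrees((t*a.inv()).as_rotvec()))
for X,Z in((-.195,.12),(-.195,.022),(-.069,.022)):
    print(X,np.r_[.6275+np.cos(by)*X,.229+np.sin(by)*X,Z]-p)
print(p)
```

```text
[[ 0.853  0.511  0.107]
 [ 0.507 -0.859  0.064]
 [ 0.125 -0.    -0.992]]
turn [-3.65822186  6.1465961  -0.0072159 ]
-0.195 [-0.10659278 -0.06288594  0.07016308]
-0.195 [-0.10659278 -0.06288594 -0.02783692]
-0.069 [ 0.00169243  0.00153699 -0.02783692]
[0.56650853 0.19218378 0.04983692]
```

Emit:
drive_tool([
  [[0,0,0.025],[-1,1.7,0]],
  [[0,0,0.06],[-2,3.4,0]],
  [[0,0,0.08],[-3.7,6.1,0]],
  [[-0.035,-0.021,0.08],[-3.7,6.1,0]],
  [[-0.07,-0.042,0.08],[-3.7,6.1,0]],
  [[-0.1066,-0.063,0.075],[-3.7,6.1,0]],
  [[-0.1066,-0.063,0.07],[-3.7,6.1,0]],
  [[-0.1066,-0.063,0.07],[-3.7,6.1,0]],
])

```text
time: 10.4
tool_pos: [0.4589, 0.1289, 0.119]
tool_rot: [0.0, 0.964, 0.265, -0.0]
contact_force: [-0.2, -1.0, 0.1]
gripper_width: 0.496
```

```bash
python3 look.py 7
```

```text
10.4 [0.45885023 0.1288995  0.11903032] [-0.22956482 -1.00545152  0.0536654 ] 0.4959539314490073
scene tray_nose [(array([0.583 , 0.2   , 0.0095]), 0.77)]
scene tray_tail [(array([0.5824, 0.1977, 0.0138]), 0.66)]
scene tray [(array([0.5439, 0.1758, 0.0102]), 0.93)]
side tray_nose [(array([0.5834, 0.1981, 0.0096]), 0.64)]
side tray_tail [(array([4.901e-01, 1.422e-01, 3.000e-04]), 0.78)]
side tray [(array([0.5365, 0.1692, 0.0076]), 0.92)]
```

View pics/cd7.png

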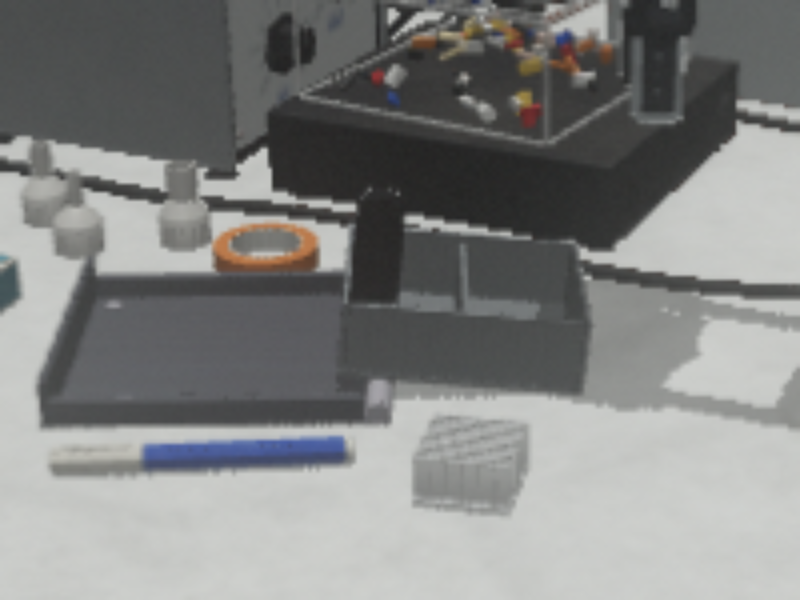

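View pics/cs7.png

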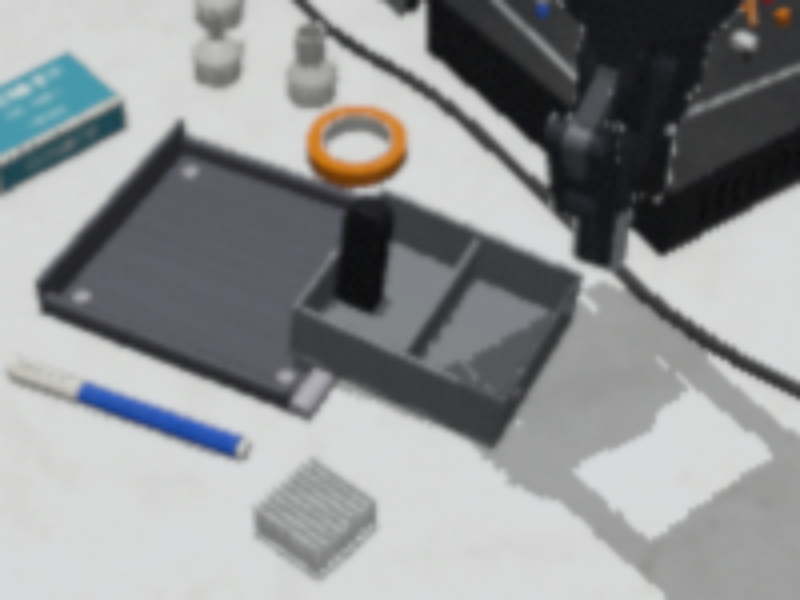

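Run:
```python
from h import *
w=plane('scene',[[170+x/4,100+y/4] for x,y in[(545,190),(620,270),(660,305),(720,350),(800,390)]],.005)
b=np.radians(30.75);d=w[:,:2]-[.6275,.229]
print(np.c_[d@[np.cos(b),np.sin(b)],d@[-np.sin(b),np.cos(b)]].round(3))
```

```text
[[-0.115 -0.121]
 [-0.172 -0.084]
 [-0.199 -0.071]
 [-0.236 -0.056]
 [-0.279 -0.049]]
```

Emit:
drive_tool([
  [[0,0,-0.03],[0,0,0]],
  [[0,0,-0.06],[0,0,0]],
  [[0,0,-0.08],[0,0,0]],
  [[0,0,-0.097],[0,0,0]],
  [[0,0,-0.097],[0,0,0]],
  [[0.0086,0.0051,-0.097],[0,0,0]],
  [[0.0146,0.0087,-0.097],[0,0,0]],
  [[0.0189,0.0112,-0.097],[0,0,0]],
])

```text
time: 11.6
tool_pos: [0.4804, 0.1409, 0.0241]
tool_rot: [0.001, 0.964, 0.265, 0.001]
contact_force: [-2.3, -0.7, 0.9]
gripper_width: 0.503
```

Emit:
drive_tool([
  [[0.0034,0.002,0],[0,0,0]],
  [[0.0069,0.0041,0],[0,0,0]],
  [[0.0103,0.0061,0],[0,0,0]],
  [[0.0137,0.0082,0],[0,0,0]],
  [[0.0172,0.0102,0],[0,0,0]],
  [[0.0206,0.0123,0],[0,0,0]],
  [[0.0241,0.0143,0],[0,0,0]],
  [[0.0275,0.0164,0],[0,0,0]],
])

```text
time: 12.4
tool_pos: [0.5069, 0.1571, 0.0229]
tool_rot: [0.0, 0.964, 0.265, 0.001]
contact_force: [-0.1, 0.1, -0.5]
gripper_width: 0.501
```

```bash
python3 look.py 8
```

```text
12.4 [0.50686846 0.15710132 0.02293975] [-0.1477083   0.0883008  -0.47392475] 0.5010055961989636
scene tray_nose [(array([0.6116, 0.2141, 0.0028]), 0.84)]
scene tray_tail [(array([0.5128, 0.1648, 0.0156]), 0.69)]
scene tray [(array([0.5668, 0.1919, 0.0121]), 0.69)]
side tray_nose [(array([0.6114, 0.2153, 0.0033]), 0.91)]
side tray_tail [(array([0.5175, 0.1629, 0.0203]), 0.75)]
side tray [(array([0.5616, 0.1881, 0.0115]), 0.81)]
```

View pics/cd8.png

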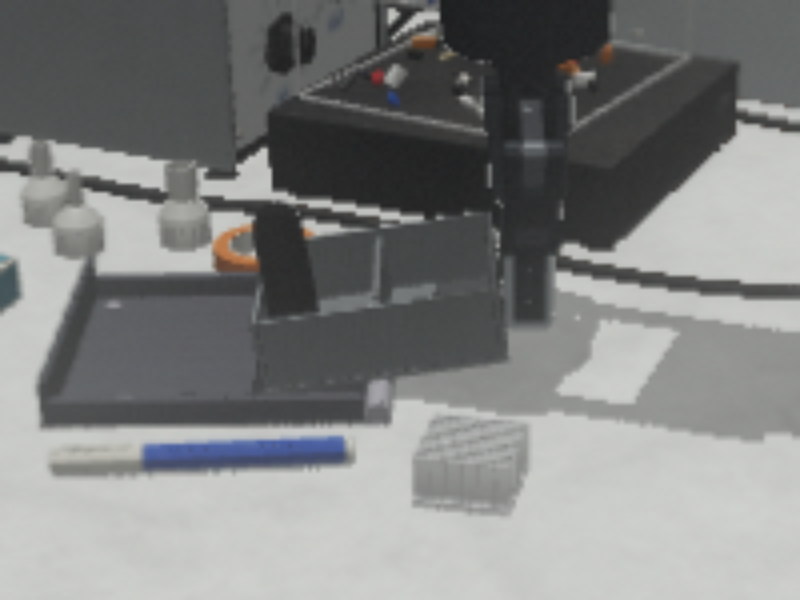

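View pics/cs8.png

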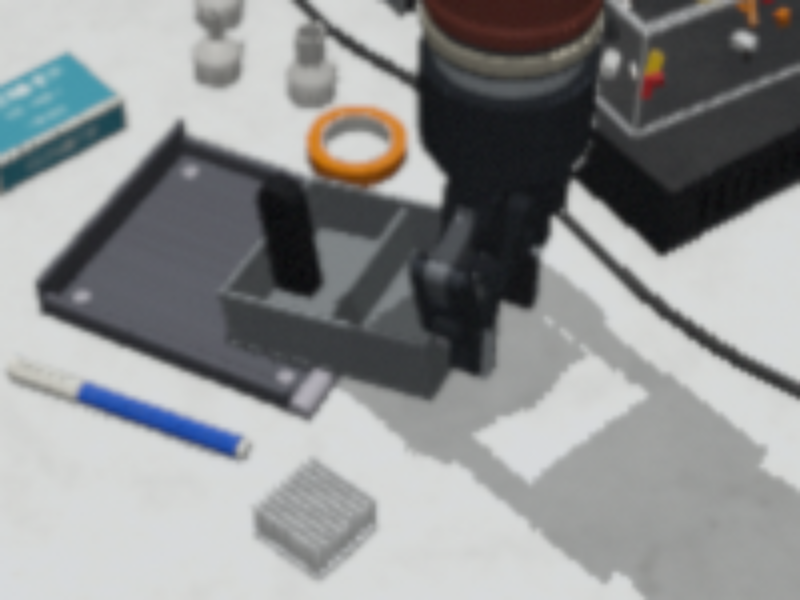

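Emit:
drive_tool([
  [[0.0043,0.0026,0],[0,0,0]],
  [[0.0086,0.0051,0],[0,0,0]],
  [[0.0129,0.0077,0],[0,0,0]],
  [[0.0172,0.0102,0],[0,0,0]],
  [[0.0215,0.0128,0],[0,0,0]],
  [[0.0258,0.0153,0],[0,0,0]],
  [[0.03,0.0179,0],[0,0,0]],
  [[0.0344,0.0204,0],[0,0,0]],
])

```text
time: 13.6
tool_pos: [0.541, 0.1774, 0.0227]
tool_rot: [0.0, 0.964, 0.265, 0.0]
contact_force: [-0.6, -1.0, 0.0]
gripper_width: 0.502
```

```bash
python3 look.py 9
```

```text
13.6 [0.5410044  0.17743635 0.02272879] [-0.60170385 -0.95421415  0.02075161] 0.5017605535558189
scene tray_nose [(array([0.6462, 0.2358, 0.0008]), 0.97)]
scene tray_tail [(array([0.6026, 0.213 , 0.0096]), 0.61)]
scene tray [(array([0.6032, 0.2137, 0.0087]), 0.71)]
side tray_nose [(array([0.6449, 0.2398, 0.0023]), 0.59)]
side tray_tail [(array([0.5517, 0.1814, 0.013 ]), 0.77)]
side tray [(array([0.5988, 0.2074, 0.0109]), 0.71)]
```

View pics/cd9.png

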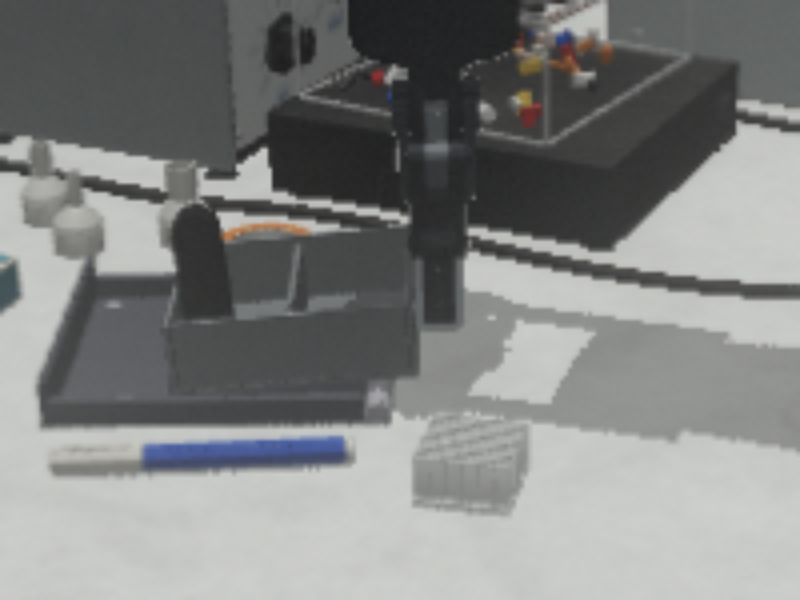

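View pics/cs9.png

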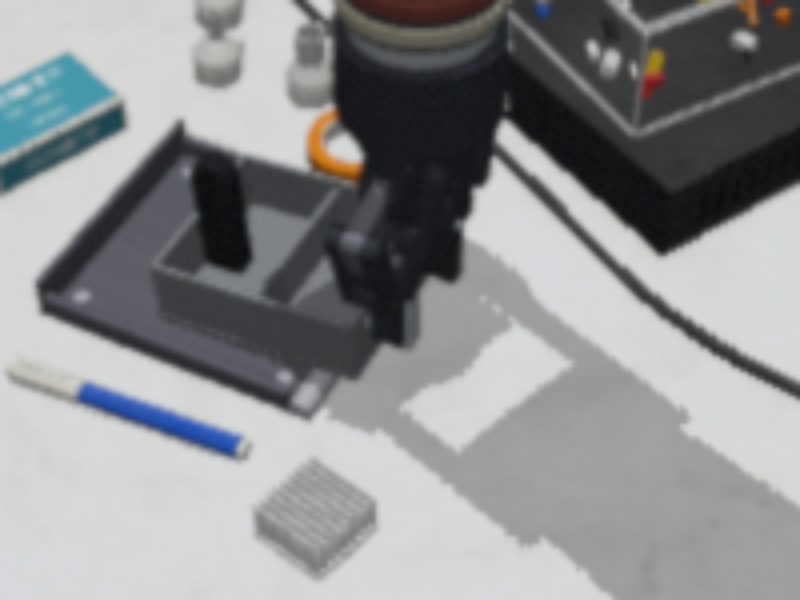

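Emit:
drive_tool([
  [[0.0043,0.0026,0],[0,0,0]],
  [[0.0086,0.0051,0],[0,0,0]],
  [[0.0129,0.0077,0],[0,0,0]],
  [[0.0172,0.0102,0],[0,0,0]],
  [[0.0215,0.0128,0],[0,0,0]],
  [[0.0258,0.0153,0],[0,0,0]],
  [[0.0292,0.0174,0],[0,0,0]],
  [[0.0292,0.0174,0],[0,0,0]],
])

```text
time: 14.8
tool_pos: [0.5707, 0.195, 0.023]
tool_rot: [0.0, 0.964, 0.265, 0.001]
contact_force: [0.5, -0.1, -0.2]
gripper_width: 0.498
```

```bash
python3 look.py 10
```

```text
14.8 [0.57068664 0.19497507 0.02304249] [ 0.47794987 -0.05509144 -0.17001151] 0.498468784097647
scene tray_nose [(array([0.6749, 0.2532, 0.0038]), 0.88)]
scene tray_tail [(array([0.5815, 0.2025, 0.003 ]), 0.86)]
scene tray [(array([0.6351, 0.2303, 0.0049]), 0.87)]
side tray_nose [(array([0.6775, 0.2577, 0.0029]), 0.71)]
side tray_tail [(array([0.5819, 0.2038, 0.0054]), 0.76)]
side tray [(array([0.627 , 0.2246, 0.0023]), 0.66)]
```

View pics/cd10.png

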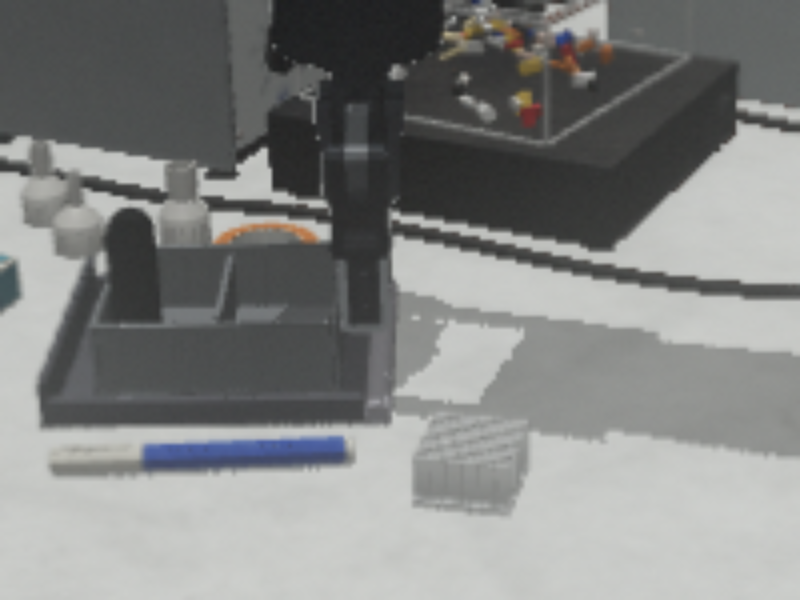

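View pics/cs10.png

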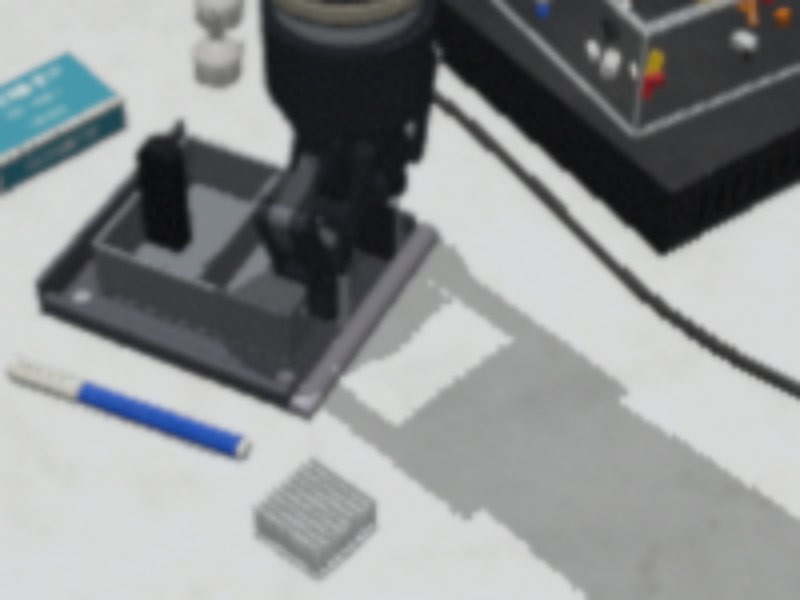

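Emit:
drive_tool([
  [[-0.015,-0.009,0],[0,0,0]],
  [[-0.035,-0.02,0.005],[0,0,0]],
  [[-0.055,-0.03,0.035],[0,0,0]],
  [[-0.08,-0.045,0.07],[0,0,0]],
  [[-0.1,-0.07,0.11],[0,0,0]],
  [[-0.12,-0.11,0.14],[0,0,0]],
  [[-0.13,-0.15,0.16],[0,0,0]],
  [[-0.13,-0.15,0.16],[0,0,0]],
])

```text
time: 16.0
tool_pos: [0.4412, 0.0412, 0.1873]
tool_rot: [0.003, 0.965, 0.263, 0.004]
contact_force: [0.4, 0.6, 0.3]
gripper_width: 0.499
```

```bash
python3 look.py 11
cat > chk.py <<'E'
from fit import *
M={}
for c in('scene','side'):
    grab_frame(c); r=masks_of(c,'tray')
    if r: M[c]=r[0]['pixels'].astype(float)
T=[b+[0,0,.003] for b in TRAY]
r=fit(T,M,np.array([.632,.2285,.537])); x=r.x
d=x[:2]-[.6275,.229];b=np.radians(30.75)
print(list(M),x,'bay',d@[np.cos(b),np.sin(b)],d@[-np.sin(b),np.cos(b)],np.degrees(x[2]-b),r.fun)
for c in ['scene','side']:
    f=cv2.imread(f'pics/{c[0] if c=="scene" else "d"}11.png'); f=cv2.resize(f,None,fx=4,fy=4,interpolation=cv2.INTER_CUBIC)
    s=(sil(c,T,x)>.5).astype(np.uint8); s=cv2.resize(s,None,fx=4,fy=4,interpolation=cv2.INTER_NEAREST)
    k,_=cv2.findContours(s,cv2.RETR_EXTERNAL,cv2.CHAIN_APPROX_NONE); cv2.drawContours(f,k,-1,(0,255,0),1)
    cv2.imwrite(f'pics/chk_{c}.png',f[440:1040,600:1400])
E
python3 chk.py
```

```text
16.0 [0.44117206 0.0411659  0.18725924] [0.41559929 0.60054384 0.34281052] 0.49906692437707245
scene tray_nose [(array([0.6742, 0.2524, 0.0062]), 0.64)]
scene tray_tail [(array([0.5795, 0.2034, 0.0019]), 0.62)]
scene tray [(array([0.6317, 0.2333, 0.0053]), 0.76)]
side tray_nose [(array([6.757e-01, 2.566e-01, 5.000e-04]), 0.95)]
side tray_tail []
side tray [(array([0.6305, 0.2266, 0.0041]), 0.74)]
['scene', 'side'] [0.62946482 0.22905841 0.54836911] bay 0.0017184425565711725 -0.0009544012069180197 0.6692355248858891 262.4901960784314
```

View pics/chk_scene.png

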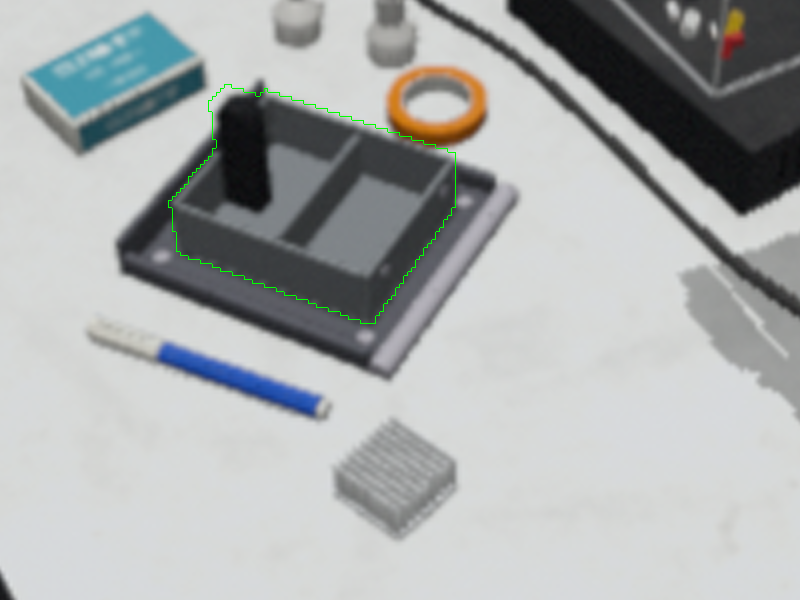

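View pics/chk_side.png

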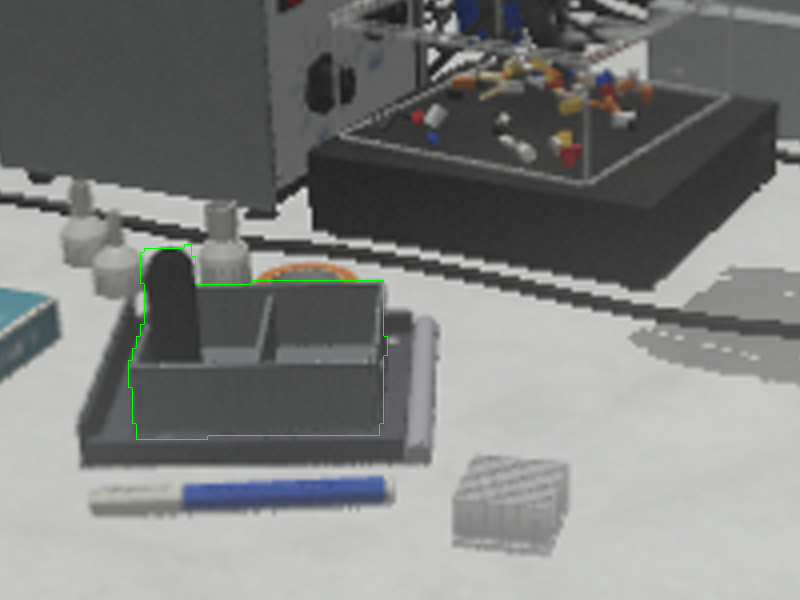

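```bash
python3 -c "
from plant import *
print(state()['time'],job_done())"
```

```text
the job is handed in; nothing more can be done
16.6 None
```

The tray is in its bay, lying flat behind the sill, and the job was handed in at 16.6 s.

**What I did**
- I pinched the black lug and raised only the leading edge. I moved it over the sill, straightening about 3.5° of yaw on the way, rested it there and let go.
- With the fingers half open behind the rear wall, I pushed until the tail dropped over the sill. Then I backed the arm clear.

**Last checks**
- **Position:** the outline fit from both cameras, with the tray assumed flat on the bay floor, puts its centre about 2 mm ahead of and 1 mm to the side of the bay's centre. It is turned 0.7°, and the tail is about 12 mm behind the sill. The outlines match both pictures.
- **Robot:** after backing off, the gripper was about 0.19 m up, touching nothing. Every force reading I took was under 8 N.

**What was less clean**
- **Tail just before release:** the side camera put the tail about 5 mm up, while the scene camera put it on the bench. I tilted the tail down slightly before letting go. The release pictures suggest it settled by about 2 mm, and both cameras then had it on the bench.
- **Point readings:** some network readings were wrong. For example, the scene camera once reported the tail at the nose. I went by the outline fits and pictures instead.
- **Wrist camera:** it showed a constant sideways offset of about 5 mm, on its own fingers too, so I used it only to compare the lug with the fingers.

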